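# Lock a filter cartridge into the bayonet port of a filter station

### The job

Fit the filter cartridge into the bayonet port of the filter station: stand it in the collar, feel for the slots with light pressure (they lie somewhere anticlockwise of the station's black mark), press it in against the spring, turn it clockwise about a quarter turn until it meets its stop, and let go so that it springs up and locks. Press and turn gently (20 N is plenty; stop turning as soon as you feel the stop), keep the cartridge upright, and leave everything else on the bench where it is.

Things in the scene. Friction and masses are not known exactly. Their poses are not given: they have to be found in the camera images.
- cartridge: White plastic filter cartridge, loose, about 0.1 kg, 85 mm tall, standing upright on the bench. Origin at the centre of its underside, z up its axis. Tapered foot (radius 13 mm growing to 17 mm in the lowest 6 mm), round neck of radius 17 mm up to height 23 mm, ribbed round housing of radius 26 mm from 23 to 45 mm, grip fin on top.
- fin (a point): Middle of the cartridge's grip fin, 68 mm above its underside. The fin is flat and upright: 44 mm long along x, 12 mm thick along y, from 45 to 85 mm above the underside. Take it from above across the 12 mm. Fin and lugs lie in line; a half turn makes no difference.
- lugs (a point): On the cartridge's axis at mid height of its two opposite bayonet lugs, 10 mm above the underside. They reach out along +x and -x to 21 mm from the axis; each is 6 mm wide and 4 mm high (8 to 12 mm above the underside).
- station: Filter station, a fixed white housing about 140 x 190 x 40 mm with a small gauge near its -y end. Origin on the bench below the port's axis. A round aluminium collar (outer radius 33 mm) stands on it, 40 to 64 mm above the bench; a black bar-shaped mark on the housing lies beside the collar towards the station's +x.
- port (a point): Base of the bayonet port: on its axis, on the station's top face, 40 mm above the bench; z up, x towards the black mark. 'Height' below means height of the cartridge's underside over this point. From height 14 mm down it pushes a sprung plunger (about 2 N at first, 0.7 N more per mm). Not locked, it is pushed back out to about 14 mm.
- lip (a point): Centre of the collar's mouth, 24 mm above the port's base, x towards the mark. Hole of radius 18.5 mm; two opposite slots, 10.5 mm wide, seen as notches in the rim (about 0.1 rad play each way). The slots stand 0.15 to 0.90 rad anticlockwise (seen from above) of the mark's line, different every time, not measured. Lugs resting on the lip: height 16 mm; over the slots they go on down. The collar stays put.
- groove (a point): On the port's axis, 12 mm above its base, level with the groove. Lugs are under the lip below height 4 mm (9 N); at 1 mm the housing hits the collar hard. Between, it turns clockwise from above only: after 1.20 rad from the slots the lugs are under a pocket 3.5 mm high, at 1.42 rad a hard stop. Let go there, the spring lifts it: locked at height 7.5 mm.
- plug: A blanking plug, not needed: white, 51 mm tall, same neck (radius 17 mm) and flange (radius 26 mm) as the cartridge but with no lugs and a round 20 mm knob. Its place and the cartridge's may be swapped. Origin at its underside. Leave it.
- tipbox: Blue pipette-tip box, 85 x 120 x 59 mm, origin at its underside. Leave it.
- beaker: Small glass beaker, radius 25 mm, 60 mm tall, origin at its underside. Leave it.
- flask: Clear bottle, radius 35 mm, 140 mm tall, origin at its underside. Leave it.
- dishes: Two stacked clear dishes, radius 47 mm, 40 mm tall, origin at the underside. Leave them.
- marker: Red and black marker pen, 135 mm long, 15 mm thick, lying, origin at the underside 45 mm from its red end. Leave it.

How it is judged:
On the way, in this order (a step that is already met when the one before it is completed fails the run):
1. the cartridge is lifted off the bench (height (world z) of cartridge above 0.035 m), for 0.1 s.
2. the cartridge is pressed down in the port, its lugs below the lip (z of cartridge in the frame of port below 0.0045 m and horizontal distance between cartridge and port below 0.004 m), for 0.1 s.
At the end, for the whole second after the job is handed in: The cartridge is locked in the port, released and at rest: its underside 5.5 to 9.2 mm above the port's base, its axis within 3 mm of the port's axis and 0.08 rad of upright. Only the pocket at the end of the turn holds it at that height (z of cartridge in the frame of port between 0.0055 and 0.0092 m and horizontal distance between cartridge and port below 0.003 m and angle between cartridge's own z axis and vertical below 0.08 rad and linear speed of cartridge below 0.01 m/s); the robot touches nothing.
It fails at once if more than 50 N in all between the cartridge and the station (contact force between cartridge and station above 50 N).
It fails at once if the robot leans on the station with more than 15 N (contact force between any of the arm, the fingers and station above 15 N).
It fails at once if the cartridge is tipped by more than 0.5 rad (angle between cartridge's own z axis and vertical above 0.5 rad).
It fails at once if something else on the bench is moved by more than 20 mm (distance of any of plug, tipbox, beaker, flask, dishes, marker from where it was at the start of the episode above 0.02 m).
It also fails if it takes over 58 s, if anything falls off the work surface, if the arm or the gripper's body presses on something with over 40 N, if the wrist force passes 120 N, or if a joint passes its speed limit or range.

### The arm

A 7-joint arm with a two-finger parallel gripper is mounted at the origin on the work surface. World frame = base frame: x ahead of the robot, y to its left, z up, the work surface at z = 0. Lengths are in m, angles in rad, forces in N, time in s.
With the tool pointing down it reaches from about 0.425 to 0.925 m from the base axis. Payload 6.8 kg.
Tool frame: the origin (TCP) lies at the very end of the fingers, on their centre line; the grasp point (between the pads) lies 19 mm behind it; z points along the fingers, y is the line along which they close (so a half turn about z gives the same grasp; the last joint's range is limited). The gripper opens to 85 mm and grips with 20 to 120 N. Pads are 22 mm wide; open, the fingers measure 114 mm over their backs; the gripper's body (76 mm by 85 mm) begins 54 mm behind the grasp point. The pads swing forward as they close: fully open they stand 13 mm farther back than shut.
Start: joints at [-0.108, 0.477, 0.022, 1.555, -0.011, 1.109, -0.083], TCP at [0.675, 0, 0.231] pointing down, gripper open.
Joint ranges: [-2.96, 2.96], [-0.34, 2.1], [-1.41, 1.46], [0.24, 2.44], [-1.37, 4.51], [0.17, 1.92], [-2.96, 2.96]. Speed limits (rad/s): [2.39, 2.39, 3.14, 3.14, 3.14, 3.14, 3.14].

### API

Orientations are given as a unit quaternion [w, x, y, z].
In Python, from station import bot gives the robot as it stands.
- The arm moves only by the tool jog_arm, never from a script. Its argument "motion" is a list of rows, each a list of 7 numbers: the turn, a rotation vector about the tool's x, y, z in rad, then the shift along the tool's x, y, z in mm, then the finger opening in mm, from 0 to 85.4. A call has 1 to 10 rows; each row is the pose to reach, as a shift and turn from the pose commanded when the call began, along the tool's axes at that moment; what a row does not reach only later rows make up. A row lasts 1/8 s, in which the tool goes at most 62.5 mm and 10.7 degrees, less where a joint would pass 70% of its speed; a pose out of reach is approached as far as the arm can. A call with a gripper value outside its range is refused whole. The fingers move at their own pace and stop on an object; "grip_force" is the grip in N (left out, the last holds). Time passes only in rows, so rows that repeat a pose let the fingers close. It gives the time, the measured TCP pose, the force, the opening and the grip force at its end, in the units of the state.
- bot.get_obs(): the state, without advancing time (a new reading comes with each control period).
- bot.read_camera(name): name is "scene" or "side" or "wrist"; returns a dict with "pixels" (420x560x3 uint8, red, green, blue), "camera_matrix" (3x3 intrinsics, pixels), "distortion" ([k1, k2, p1, p2, k3] as OpenCV has them; the pictures are not rectified), "T" (4x4, takes a point from camera to world coordinates); the wrist camera has in their place "tool_from_camera" (4x4, takes a point from camera to tool coordinates, whose origin is the TCP and whose axes are the flange's). Camera axes: x right, y down, z forward; pixel columns grow to the right and rows downward; lengths in m; the calibration is good to about 2 mm. A picture is of the moment at which its call begins: read the wrist's pose just before it. There is no depth.
- bot.hand_in(): hands the job in; it is judged then, once.
Trained networks look in a picture, given as the dict that the camera call returned (one of the last four; its "shot" number tells which), for a name from the list of things; names that differ only in an ending like _2 or _b are one class to them, and where a whole thing is asked for, a point or a joint stands for the part that bears it (a point fixed in the world has none). Each returns a list of dicts, best first, with "score" (0 to 1); they miss things now and then, are a little off and sometimes report something else, mostly with a low value. They report only what shows in the picture. A call takes as long as a camera call.
- bot.spot_in(thing, picture): "xy" ([column, row] in pixels, amid what is visible of it).
- bot.tip_of(thing, picture): "xy" ([column, row] in pixels: a listed point, or the origin of a listed thing).
The state is a dict: "t": time; "q": joint angles; "joint_vel": joint speeds; "joint_torque": joint torques, N m; "eef_pos": TCP position; "tool_rot": TCP orientation; "contact_force": force on the tool from outside, world axes, zero at the start; "torque": the same for the moment, N m; "gripper_width": opening from 0.0 (shut) to 1.0 (fully open); "grasp_force": force on a finger pad.
Only numpy, scipy, OpenCV 4.12 (cv2) and the standard library are available. Lean on these libraries where they do the work, as an engineer would, in place of code of your own. Each camera call takes 0.05 s, during which the arm holds its last target. There are 200 camera calls.

## Working session

There is one attempt and no reset: what is moved stays moved. The work goes in short steps, Python scripts to look and compute and a tool call to move; the robot and the scene stay as the last step left them, time stands still between calls to the robot, and variables do not carry over. Pictures are saved under pics/ and viewed, at most 10 in all, crops included, and the job is handed in when it is done.

Besides the shell and the picture viewer there is one more tool, called after "Call:" as name(argument=value, ...) on one line, values as JSON. jog_arm: Moves the arm, as the interface text tells. Its arguments: {"type":"object","properties":{"motion":{"type":"array"},"grip_force":{"type":"number"}},"required":["motion"]}

```bash
mkdir -p pics
cat > h.py <<'E'
import numpy as np, cv2
from station import bot
from scipy.spatial.transform import Rotation as R
def toolT(o):
    T=np.eye(4); w,x,y,z=o["tool_rot"]; T[:3,:3]=R.from_quat([x,y,z,w]).as_matrix(); T[:3,3]=o["eef_pos"]; return T
def shot(name):
    o=bot.get_obs(); p=bot.read_camera(name)
    p["W"]=p["T"] if name!="wrist" else toolT(o)@np.array(p["tool_from_camera"])
    return p
def ray(p,xy):
    u=cv2.undistortPoints(np.array([[xy]],float),np.array(p["camera_matrix"]),np.array(p["distortion"]))[0,0]
    W=np.array(p["W"]); d=W[:3,:3]@np.array([u[0],u[1],1]); return W[:3,3],d/np.linalg.norm(d)
def atz(p,xy,z):
    o,d=ray(p,xy); return o+d*(z-o[2])/d[2]
def tri(rs):
    A=0;b=0
    for o,d in rs:
        M=np.eye(3)-np.outer(d,d); A=A+M; b=b+M@o
    return np.linalg.solve(A,b)
def save(p,n): cv2.imwrite(f"pics/{n}.png",np.array(p["pixels"])[:,:,::-1])
E
python3 - <<'E'
from h import *
np.set_printoptions(precision=4,suppress=True)
P={n:shot(n) for n in("scene","side","wrist")}
for n,p in P.items(): save(p,n+"0")
a=[np.array(P[n]["pixels"])[:,:,::-1] for n in P]
cv2.imwrite("pics/all0.png",cv2.resize(np.vstack([np.hstack(a[:2]),np.hstack([a[2],a[2]*0])]),(800,600)))
for th in("cartridge","fin","lugs","station","port","lip","plug","tipbox","beaker","flask","dishes","marker"):
    for n,p in P.items():
        r=bot.tip_of(th,p)[:2]
        print(th,n,[(np.round(x["xy"],1).tolist(),round(x["score"],2)) for x in r])
    rs=[(ray(p,bot.tip_of(th,p)[0]["xy"])) for n,p in P.items() if bot.tip_of(th,p) and bot.tip_of(th,p)[0]["score"]>.5]
    if len(rs)>1: print("   ",tri(rs))
o=bot.get_obs();print(o["t"],o["tool_rot"],o["contact_force"]); print(np.array(P["wrist"]["tool_from_camera"]))
E
```

```text
cartridge scene [([202.5, 271.3], 0.57), ([122.9, 304.2], 0.37)]
cartridge side [([288.5, 305.4], 0.71), ([243.0, 187.6], 0.18)]
cartridge wrist [([185.1, 335.6], 0.7)]
    [ 0.5357 -0.2262 -0.0007]
fin scene [([202.0, 247.4], 0.6), ([307.3, 164.2], 0.54)]
fin side [([289.0, 289.1], 0.84)]
fin wrist []
    [ 0.536  -0.2201  0.0661]
lugs scene [([204.6, 267.1], 0.72)]
lugs side [([290.6, 302.9], 0.98)]
lugs wrist [([189.0, 337.4], 0.79)]
    [ 0.5413 -0.223   0.0085]
station scene [([310.5, 179.9], 0.98), ([281.5, 308.8], 0.53)]
station side [([241.4, 196.9], 0.69)]
station wrist [([135.1, 27.3], 0.83)]
    [ 0.5088  0.1743 -0.0024]
port scene []
port side [([244.9, 182.6], 0.63)]
port wrist [([112.6, 14.6], 0.84)]
    [0.5176 0.1668 0.0581]
lip scene [([307.6, 159.0], 0.58)]
lip side [([289.3, 289.2], 0.67)]
lip wrist [([100.2, 6.2], 0.64)]
    [0.5438 0.0555 0.0404]
plug scene [([308.0, 162.1], 0.59), ([224.1, 225.3], 0.53)]
plug side [([251.5, 271.7], 0.82)]
plug wrist [([123.3, 250.4], 0.75)]
    [ 0.5239 -0.0264  0.0875]
tipbox scene [([280.8, 308.2], 0.94)]
tipbox side [([360.1,
[... 152 characters left out ...]
0.71), ([285.1, 377.7], 0.36)]
beaker wrist [([364.2, 173.6], 0.71), ([135.9, 27.6], 0.36)]
    [0.7733 0.0098 0.0083]
flask scene [([223.3, 347.2], 0.74)]
flask side [([377.2, 327.1], 0.82)]
flask wrist []
    [ 0.7202 -0.337   0.001 ]
dishes scene [([415.5, 172.4], 0.93)]
dishes side [([290.5, 137.3], 0.58)]
dishes wrist []
    [0.7115 0.3766 0.0175]
marker scene [([124.0, 305.9], 0.8), ([308.3, 163.7], 0.47)]
marker side [([284.1, 381.4], 0.83)]
marker wrist []
    [ 0.4744 -0.4062 -0.013 ]
6.85 [0.     0.7071 0.7071 0.    ] [ 0.6046  0.3019 -0.8409]
[[ 0.0003 -0.9602 -0.2794  0.0718]
 [ 1.      0.0004 -0.0005 -0.    ]
 [ 0.0006 -0.2794  0.9602 -0.1422]
 [ 0.      0.      0.      1.    ]]
```

View pics/all0.png

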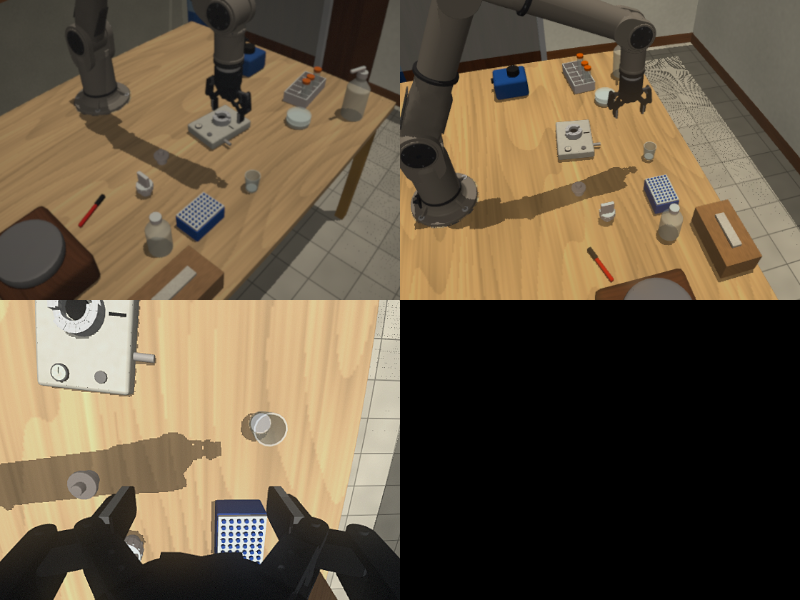

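The overview shows the cartridge standing upright at about (202,260) in the scene view. The plug is at (224,222), and the station's mark points roughly along world +x. Next I'll go over the port for a close look.

Call:
jog_arm(motion=[[0, 0, 0, 35, -45, 10, 85], [0, 0, 0, 75, -90, 20, 85], [0, 0, 0, 110, -130, 30, 85], [0, 0, 0, 130, -158, 40, 85], [0, 0, 0, 130, -158, 40, 85], [0, 0, 0, 130, -158, 40, 85]])

```text
t: 7.6
eef_pos: [0.5179, 0.1295, 0.1918]
tool_rot: [0.0, 0.707, 0.707, 0.0]
contact_force: [-0.4, 1.1, -0.4]
gripper_width: 0.998
grasp_force: 0.0
```

Run:
```python
from h import *
np.set_printoptions(precision=4,suppress=True)
p=shot("wrist"); save(p,"port1"); 
import pickle; pickle.dump({k:p[k] for k in("pixels","camera_matrix","distortion","W")},open("port1.pkl","wb"))
for th,z in(("lip",.064),("port",.04)):
    for x in bot.tip_of(th,p)[:2]: print(th,np.round(x["xy"],1),x["score"],atz(p,x["xy"],z))
o=bot.get_obs();print(o["t"],o["eef_pos"],o["q"])
```

```text
lip [273.2 154.2] 0.76 [0.5107 0.1715 0.064 ]
lip [273.  152.4] 0.67 [0.5106 0.173  0.064 ]
port [273.5 151. ] 0.87 [0.5104 0.1718 0.04  ]
port [246.1 352.2] 0.53 [ 0.4773 -0.0551  0.04  ]
7.75 [0.5182 0.1291 0.1916] [-0.3234  0.2916 -0.0454  1.9322  0.017   0.9172 -0.3792]
```

View pics/port1.png

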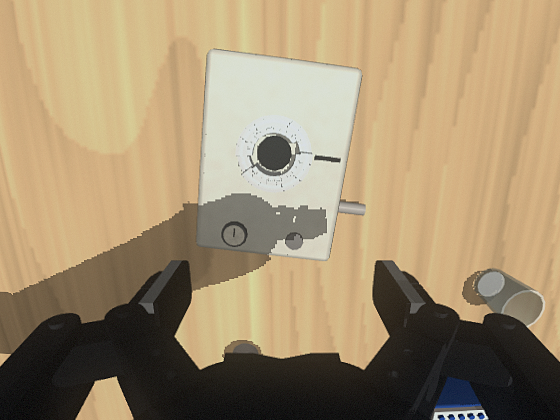

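The wrist view shows the collar centred near (273,153) and the mark at (314–341,158). Some notch-like features show in the rim. I'll enlarge it, rectified, and move to the cartridge meanwhile.

Run:
```python
from h import *
import pickle
np.set_printoptions(precision=4,suppress=True)
p=pickle.load(open("port1.pkl","rb"))
for xy in((315,157.3),(340,159.5)): print(atz(p,xy,.04))
c=np.array([.5107,.172]); n=600; s=.1/n
g=np.arange(n)*s-.05
X,Y=np.meshgrid(g,-g); pts=np.stack([c[0]+X,c[1]+Y,np.full_like(X,.064)],-1).reshape(-1,3)
Wi=np.linalg.inv(np.array(p["W"])); rv=cv2.Rodrigues(Wi[:3,:3])[0]
uv=cv2.projectPoints(pts,rv,Wi[:3,3],np.array(p["camera_matrix"]),np.array(p["distortion"]))[0].reshape(n,n,2).astype(np.float32)
im=cv2.remap(np.array(p["pixels"])[:,:,::-1].copy(),uv[...,0],uv[...,1],cv2.INTER_CUBIC)
cv2.imwrite("pics/rim1.png",im)
```

```text
[0.5492 0.166  0.04  ]
[0.5727 0.1639 0.04  ]
```

View pics/rim1.png

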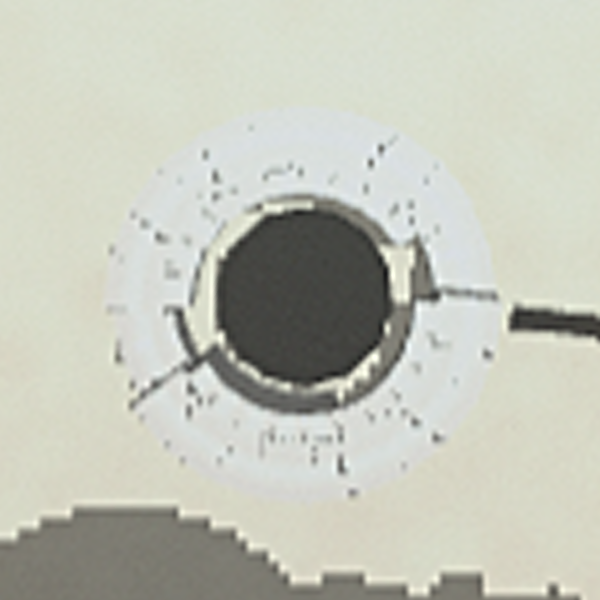

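Call:
jog_arm(motion=[[0, 0, 0, -60, 0, 0, 85], [0, 0, 0, -120, 5, 0, 85], [0, 0, 0, -180, 10, 0, 85], [0, 0, 0, -240, 15, 0, 85], [0, 0, 0, -300, 20, 0, 85], [0, 0, 0, -360, 20, 0, 85], [0, 0, 0, -400, 20, 0, 85], [0, 0, 0, -400, 20, 0, 85], [0, 0, 0, -400, 20, 0, 85]])

```text
t: 8.88
eef_pos: [0.5372, -0.2698, 0.1911]
tool_rot: [-0.0, 0.707, 0.707, 0.0]
contact_force: [-0.0, 0.5, -0.4]
gripper_width: 0.995
grasp_force: 0.0
```

Run:
```python
from h import *
np.set_printoptions(precision=4,suppress=True)
p=shot("wrist"); save(p,"cart1"); 
for th,z in(("fin",.068),("cartridge",.0),("lugs",.01),("plug",.0)):
    for x in bot.tip_of(th,p)[:2]: print(th,np.round(x["xy"],1),x["score"],atz(p,x["xy"],z))
o=bot.get_obs();print(o["t"],o["eef_pos"],o["q"])
```

```text
fin [284.3 151.6] 0.8 [ 0.5393 -0.2251  0.068 ]
cartridge [284.4 145. ] 0.82 [ 0.5399 -0.2252  0.    ]
plug [210.1   4.8] 0.77 [ 0.4688 -0.0921  0.    ]
9.125 [ 0.5374 -0.2688  0.1914] [ 0.2582  0.3963  0.1322  1.787  -0.0625  0.9623  0.4178]
```

View pics/cart1.png

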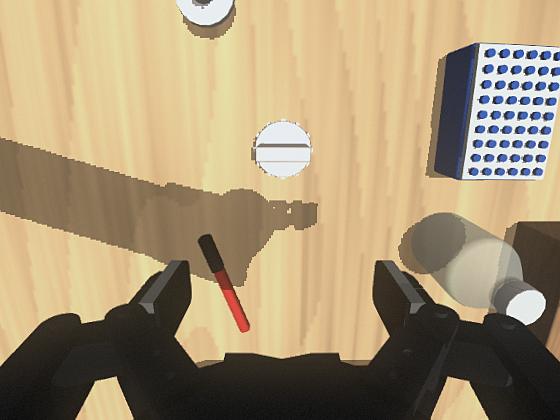

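The rim view shows two opposite notches, at about (425,268) and (187,340) around the centre (301,305), so the slots stand at about 0.3 rad in world terms, with the mark at about -0.12. The cartridge view shows the fin nearly along world x at (284,152). I'll turn the gripper anticlockwise a quarter and come down above the fin.

Call:
jog_arm(motion=[[0, 0, -0.175, 10, 0, 10, 60], [0, 0, -0.35, 20, 1, 20, 60], [0, 0, -0.525, 30, 1, 30, 60], [0, 0, -0.7, 40, 2, 40, 60], [0, 0, -0.875, 44, 2, 50, 60], [0, 0, -1.05, 44, 2, 60, 60], [0, 0, -1.225, 44, 2, 65, 60], [0, 0, -1.4, 44, 2, 65, 60], [0, 0, -1.57, 44, 2, 65, 60], [0, 0, -1.57, 44, 2, 65, 60]])

```text
t: 10.38
eef_pos: [0.5391, -0.2256, 0.1264]
tool_rot: [0.0, 0.001, 1.0, 0.0]
contact_force: [0.5, -0.5, -0.5]
gripper_width: 0.698
grasp_force: 0.0
```

Run:
```python
from h import *
np.set_printoptions(precision=4,suppress=True)
p=shot("wrist"); save(p,"cart2"); 
for th,z in(("fin",.068),("cartridge",.0)):
    for x in bot.tip_of(th,p)[:1]: print(th,np.round(x["xy"],1),x["score"],atz(p,x["xy"],z))
o=bot.get_obs();print(o["t"],o["eef_pos"],o["q"],o["tool_rot"])
```

```text
fin [280.2 225. ] 0.68 [ 0.5377 -0.2257  0.068 ]
cartridge [281.3 199.7] 0.66 [ 0.5378 -0.2249  0.    ]
10.525 [ 0.5391 -0.2258  0.1264] [ 0.4691  0.4602 -0.231   1.8582  0.1371  0.8384  1.7368] [ 0.      0.0017  1.     -0.    ]
```

View pics/cart2.png

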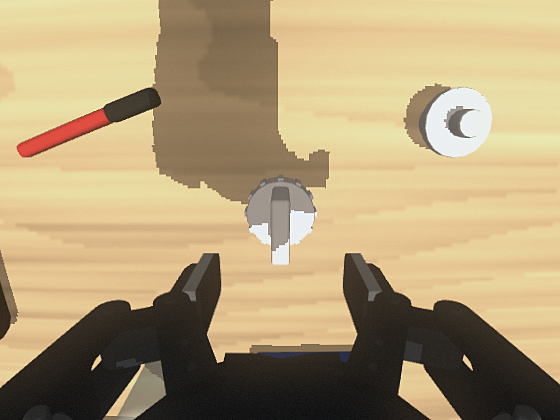

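The fin is vertical at column 280, midway between the fingers and aligned with them. I'll go down and grip it.

Call:
jog_arm(motion=[[0, 0, 0, 0, 0, 35, 50], [0, 0, 0, 0, 0, 65, 40], [0, 0, 0, 0, 0, 73, 40], [0, 0, 0, 0, 0, 73, 20], [0, 0, 0, 0, 0, 73, 8], [0, 0, 0, 0, 0, 73, 8], [0, 0, 0, 0, 0, 73, 8], [0, 0, 0, 0, 0, 73, 8]], grip_force=50)

```text
t: 11.52
eef_pos: [0.5398, -0.2263, 0.0543]
tool_rot: [0.001, 0.001, 1.0, -0.0]
contact_force: [-1.4, 0.7, 6.1]
gripper_width: 0.131
grasp_force: 52.1
```

Gripped, with an opening of about 11 mm. I'll lift, carry to beside the port and turn the fin to the slot direction.

Call:
jog_arm(motion=[[0, 0, 0, 0, 0, -30, 8], [0, 0, 0, 0, 0, -80, 8], [0, 0, 0, 0, 30, -130, 8], [0, 0, 0, -5, 85, -136, 8], [0, 0, -0.05, -10, 140, -136, 8], [0, 0, -0.1, -15, 195, -136, 8], [0, 0, -0.15, -20, 250, -136, 8], [0, 0, -0.2, -25, 305, -136, 8], [0, 0, -0.25, -30, 355, -136, 8], [0, 0, -0.3, -35, 394, -136, 8]])

```text
t: 12.78
eef_pos: [0.5739, 0.1704, 0.1893]
tool_rot: [-0.0, -0.151, 0.989, 0.0]
contact_force: [0.7, -0.1, -1.7]
gripper_width: 0.129
grasp_force: 51.0
```

Call:
jog_arm(motion=[[0, 0, 0, 0, 0, 0, 8], [0, 0, 0, 0, 0, 0, 8]])

```text
t: 13.02
eef_pos: [0.5741, 0.1669, 0.1889]
tool_rot: [-0.0, -0.149, 0.989, -0.0]
contact_force: [0.3, -1.0, -1.1]
gripper_width: 0.126
grasp_force: 51.0
```

Run:
```python
from h import *
import pickle
np.set_printoptions(precision=4,suppress=True)
o=bot.get_obs()
p=shot("wrist"); save(p,"port2"); 
pickle.dump({k:p[k] for k in("pixels","camera_matrix","distortion","W")},open("port2.pkl","wb"))
for th,z in(("lip",.064),("port",.04)):
    for x in bot.tip_of(th,p)[:1]: print(th,np.round(x["xy"],1),x["score"],atz(p,x["xy"],z))
T=toolT(o)
for x in bot.tip_of("fin",p)[:1]+bot.tip_of("lugs",p)[:1]: print(x)
print(o["t"],o["eef_pos"],o["q"],o["contact_force"],np.arctan2(T[1,1],T[0,1]))
c=np.array([.5107,.172]); n=500; s=.1/n
g=np.arange(n)*s-.05
X,Y=np.meshgrid(g,-g); pts=np.stack([c[0]+X,c[1]+Y,np.full_like(X,.064)],-1).reshape(-1,3)
Wi=np.linalg.inv(np.array(p["W"])); rv=cv2.Rodrigues(Wi[:3,:3])[0]
uv=cv2.projectPoints(pts,rv,Wi[:3,3],np.array(p["camera_matrix"]),np.array(p["distortion"]))[0].reshape(n,n,2).astype(np.float32)
im=cv2.remap(np.array(p["pixels"])[:,:,::-1].copy(),uv[...,0],uv[...,1],cv2.INTER_CUBIC)
a=cv2.resize(np.array(p["pixels"])[:,:,::-1],(300,225)); b=np.zeros((500,800,3),np.uint8); b[:,:500]=im; b[:225,500:]=a
cv2.imwrite("pics/rim2.png",b)
```

```text
lip [307.8 135.3] 0.62 [0.5128 0.1718 0.064 ]
port [304.6 129.1] 0.6 [0.509  0.1696 0.04  ]
{'xy': [282.6, 276.6], 'score': 0.68}
13.025 [0.5741 0.1669 0.1889] [-0.0596  0.4292 -0.4273  1.7646  0.2081  0.9935  1.302 ] [ 0.2688 -0.9746 -1.1282] 1.86911472784276
```

View pics/rim2.png

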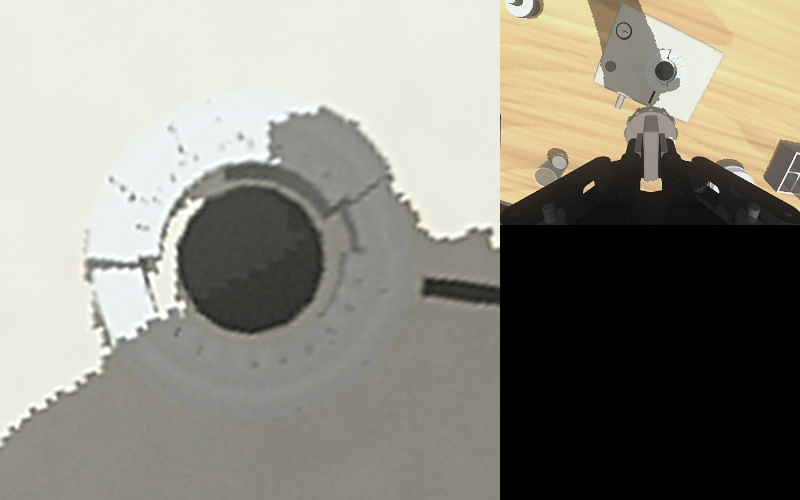

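The collar centre is confirmed at about (0.511, 0.1705). The notches at (350,232) and (155,286) give about 0.29 rad, and the fin now stands at 0.298. Moving above the port.

Call:
jog_arm(motion=[[0, 0, 0, 30, 10, 0, 8], [0, 0, 0, 52, 19, 10, 8], [0, 0, 0, 58, 22, 30, 8], [0, 0, 0, 58, 22, 55, 8], [0, 0, 0, 58, 22, 62, 8], [0, 0, 0, 58, 22, 62, 8], [0, 0, 0, 58, 22, 62, 8]])

```text
t: 14.15
eef_pos: [0.5132, 0.1721, 0.1282]
tool_rot: [0.001, -0.149, 0.989, 0.0]
contact_force: [-0.8, -0.0, -1.5]
gripper_width: 0.13
grasp_force: 51.0
```

Call:
jog_arm(motion=[[0, 0, 0, 1.3, -1, 4, 8], [0, 0, 0, 1.3, -1, 8, 8], [0, 0, 0, 1.3, -1, 11, 8], [0, 0, 0, 1.3, -1, 14, 8], [0, 0, 0, 1.3, -1, 16, 8], [0, 0, 0, 1.3, -1, 16, 8]])

```text
t: 14.9
eef_pos: [0.5114, 0.1706, 0.1111]
tool_rot: [-0.0, -0.149, 0.989, 0.0]
contact_force: [-0.5, 0.5, -0.4]
gripper_width: 0.132
grasp_force: 51.0
```

Call:
jog_arm(motion=[[0, 0, 0, 0.5, 0, 1, 8], [0, 0, 0, 0.5, 0, 2, 8], [0, 0, 0, 0.5, 0, 3, 8], [0, 0, 0, 0.5, 0, 3, 8]])

```text
t: 15.4
eef_pos: [0.5112, 0.1705, 0.1084]
tool_rot: [0.0, -0.149, 0.989, 0.0]
contact_force: [1.4, -0.4, -1.7]
gripper_width: 0.132
grasp_force: 51.1
```

Call:
jog_arm(motion=[[0, 0, 0, 0, 0, 1, 8], [0, 0, 0, 0, 0, 2, 8], [0, 0, 0, 0, 0, 3, 8], [0, 0, 0, 0, 0, 4, 8], [0, 0, 0, 0, 0, 4, 8]])

```text
t: 16.02
eef_pos: [0.5112, 0.1705, 0.1044]
tool_rot: [0.0, -0.149, 0.989, 0.0]
contact_force: [1.3, -0.1, 3.7]
gripper_width: 0.135
grasp_force: 51.5
```

The force follows the plunger's, so the lugs are in the slots. I'll press on.

Call:
jog_arm(motion=[[0, 0, 0, 0, 0, 1.5, 8], [0, 0, 0, 0, 0, 3, 8], [0, 0, 0, 0, 0, 4.5, 8], [0, 0, 0, 0, 0, 6, 8], [0, 0, 0, 0, 0, 7, 8], [0, 0, 0, 0, 0, 7.5, 8], [0, 0, 0, 0, 0, 7.5, 8]])

```text
t: 16.9
eef_pos: [0.5114, 0.1706, 0.0974]
tool_rot: [0.0, -0.149, 0.989, -0.0]
contact_force: [-0.3, -0.6, 9.3]
gripper_width: 0.131
grasp_force: 52.4
```

Call:
jog_arm(motion=[[0, 0, 0, 0, 0, 0.6, 8], [0, 0, 0, 0, 0, 0.6, 8], [0, 0, 0.1, 0, -0.1, 0.6, 8], [0, 0, 0.2, 0, -0.2, 0.6, 8], [0, 0, 0.3, 0, -0.3, 0.6, 8], [0, 0, 0.4, 0, -0.4, 0.6, 8], [0, 0, 0.5, 0.1, -0.5, 0.6, 8], [0, 0, 0.5, 0.1, -0.5, 0.6, 8]])

```text
t: 17.9
eef_pos: [0.5117, 0.1704, 0.0969]
tool_rot: [0.001, 0.101, 0.995, 0.0]
contact_force: [0.7, -0.0, 8.8]
gripper_width: 0.133
grasp_force: 52.4
```

```bash
python3 -c "
from h import *
o=bot.get_obs(); print(o['t'],o['torque'],o['contact_force'],o['eef_pos'],o['q'])"
```

```text
17.9 [-0.0062326   0.01580101 -0.06826515] [ 0.68244199 -0.01702407  8.814506  ] [0.51165145 0.17038183 0.0969215 ] [-0.19755439  0.44504861 -0.29836429  1.98035656  0.18895638  0.74088937
  0.76066225]
```

Call:
jog_arm(motion=[[0, 0, 0.1, 0, -0.1, 0, 8], [0, 0, 0.2, 0.1, -0.2, 0, 8], [0, 0, 0.3, 0.2, -0.2, 0, 8], [0, 0, 0.4, 0.2, -0.3, 0, 8], [0, 0, 0.5, 0.3, -0.3, 0, 8], [0, 0, 0.6, 0.4, -0.4, 0, 8], [0, 0, 0.7, 0.5, -0.4, 0, 8], [0, 0, 0.75, 0.5, -0.4, 0, 8], [0, 0, 0.75, 0.5, -0.4, 0, 8]])

```text
t: 19.02
eef_pos: [0.5111, 0.17, 0.0969]
tool_rot: [0.0, 0.458, 0.889, 0.001]
contact_force: [0.2, -0.3, 7.4]
gripper_width: 0.132
grasp_force: 52.4
```

```bash
python3 -c "
from h import *
o=bot.get_obs(); print(o['t'],o['torque'],o['contact_force'],o['eef_pos'],o['q'])"
```

```text
19.025 [-0.02483788  0.02093855  0.02968561] [ 0.22580423 -0.32812384  7.43836557] [0.51108729 0.16996357 0.09686661] [-0.34051768  0.43015374 -0.11978643  1.99180111  0.07569762  0.72233791
  0.1131963 ]
```

Call:
jog_arm(motion=[[0, 0, 0.04, 0, 0, 0, 8], [0, 0, 0.08, 0, 0, 0, 8], [0, 0, 0.1, 0, 0, 0, 8], [0, 0, 0.1, 0, 0, 0, 8]])

```text
t: 19.52
eef_pos: [0.5111, 0.1699, 0.0968]
tool_rot: [0.0, 0.502, 0.865, 0.0]
contact_force: [-0.6, -0.3, 8.1]
gripper_width: 0.133
grasp_force: 52.4
```

```bash
python3 -c "
from h import *
o=bot.get_obs(); T=toolT(o); print(o['t'],o['torque'],o['contact_force'],np.arctan2(T[1,1],T[0,1])-1.571)"
```

```text
19.525 [-0.07056744 -0.01493564 -0.02865023] [-0.55407038 -0.28464803  8.08516867] -1.0512345898437268
```

Call:
jog_arm(motion=[[0, 0, 0.03, 0, 0, 0, 8], [0, 0, 0.06, 0, 0, 0, 8], [0, 0, 0.06, 0, 0, 0, 8]])

```text
t: 19.9
eef_pos: [0.5112, 0.1699, 0.0969]
tool_rot: [0.0, 0.527, 0.85, 0.001]
contact_force: [-0.6, -0.8, 9.3]
gripper_width: 0.129
grasp_force: 52.4
```

```bash
python3 -c "
from h import *
o=bot.get_obs(); T=toolT(o); print(o['t'],o['torque'],o['contact_force'],np.arctan2(T[1,1],T[0,1])-1.571)"
```

```text
19.9 [-0.00514193 -0.04976039  0.01350994] [-0.56932469 -0.78089348  9.26530402] -1.1112782807764177
```

Call:
jog_arm(motion=[[0, 0, 0.03, 0, 0, 0, 8], [0, 0, 0.05, 0, 0, 0, 8], [0, 0, 0.05, 0, 0, 0, 8]])

```text
t: 20.27
eef_pos: [0.5114, 0.17, 0.0969]
tool_rot: [0.001, 0.548, 0.836, 0.001]
contact_force: [0.6, -0.8, 8.0]
gripper_width: 0.13
grasp_force: 52.4
```

```bash
python3 -c "
from h import *
o=bot.get_obs(); T=toolT(o); print(o['t'],o['torque'],o['contact_force'],np.arctan2(T[1,1],T[0,1])-1.571)"
```

```text
20.275 [ 0.02822812 -0.14354855  0.23188473] [ 0.55599244 -0.81914505  7.95467549] -1.1604114084092707
```

A torque of 0.23 N m about the vertical shows the stop has been reached. I'll ease it up into the pocket.

Call:
jog_arm(motion=[[0, 0, 0, 0, 0, -1, 8], [0, 0, 0, 0, 0, -2, 8], [0, 0, 0, 0, 0, -3, 8], [0, 0, 0, 0, 0, -4, 8], [0, 0, 0, 0, 0, -4.5, 8], [0, 0, 0, 0, 0, -4.5, 8]])

```text
t: 21.02
eef_pos: [0.5111, 0.1699, 0.1009]
tool_rot: [0.0, 0.548, 0.836, 0.001]
contact_force: [5.1, 1.1, -0.4]
gripper_width: 0.135
grasp_force: 51.1
```

Upward force now balances the spring, so the lugs are held in the pocket. Releasing and backing off upward.

Call:
jog_arm(motion=[[0, 0, 0, 0, 0, 0, 16], [0, 0, 0, 0, 0, 0, 25], [0, 0, 0, 0, 0, 0, 35], [0, 0, 0, 0, 0, 0, 35], [0, 0, 0, 0, 0, -15, 35], [0, 0, 0, 0, 0, -45, 35], [0, 0, 0, 0, 0, -90, 35], [0, 0, 0, 0, 0, -110, 35], [0, 0, 0, -40, 0, -110, 35], [0, 0, 0, -40, 0, -110, 35]])

```text
t: 22.28
eef_pos: [0.5277, 0.1296, 0.2121]
tool_rot: [0.001, 0.551, 0.835, 0.0]
contact_force: [-1.3, 0.5, -1.0]
gripper_width: 0.418
grasp_force: 0.0
```

Run:
```python
from h import *
np.set_printoptions(precision=4,suppress=True)
P=[shot(n) for n in("scene","side","wrist")]
for th in("fin","cartridge"):
    rs=[]
    for p in P:
        r=bot.tip_of(th,p)
        if r: print(th,np.round(r[0]["xy"],1),r[0]["score"]); rs.append(ray(p,r[0]["xy"]))
    if len(rs)>1: print(tri(rs))
a=[np.array(p["pixels"])[:,:,::-1] for p in P]
b=np.zeros((420,800,3),np.uint8); b[:300,:400]=cv2.resize(a[2],(400,300)); b[:300,400:]=cv2.resize(a[0][80:260,200:440],(400,300)); cv2.imwrite("pics/end.png",b)
o=bot.get_obs(); print(o["t"],o["contact_force"],o["gripper_width"])
```

```text
fin [224.2 347.2] 0.6
fin [241.3 164.2] 0.58
fin [282.4 157. ] 0.92
[ 0.5491  0.0201 -0.0356]
cartridge [310.1 163.2] 0.86
cartridge [240.7 182.2] 0.93
[0.5065 0.1779 0.0534]
22.725 [ 0.8888 -0.5422  0.1148] 0.4093908767364867
```

View pics/end.png

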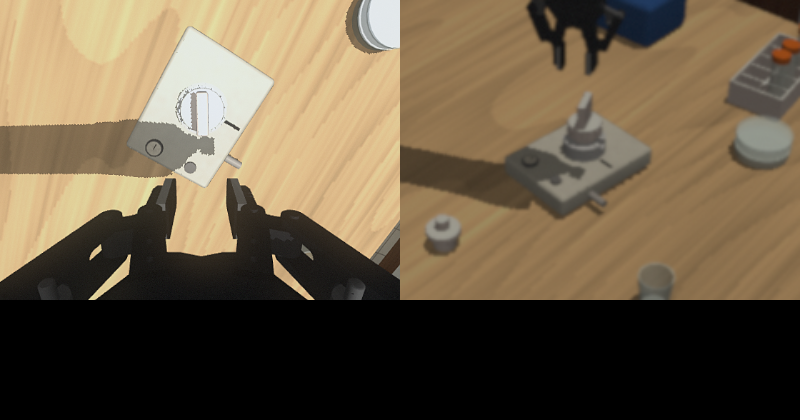

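The picture shows the cartridge upright in the collar at (202,112), with its fin still along the release direction and the gripper clear. Handing in.

```bash
python3 -c "
from station import bot
print(bot.hand_in())"
```

```text
the job is handed in; nothing more can be done
None
```

I fitted the cartridge in the bayonet port, turned it to its stop, released it and handed the job in at about 23 s. The vanished spring force and the final picture show it locked and upright, but no verdict came back.

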